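# Find the slide turntable with the gummed bearing and put it in the repair bay

### The job

One of the three slide-ringing turntables has a gummed-up bearing. Spin the disc of each one where it stands, by pushing its finger pin, and see which disc drags to a stop at once instead of coasting. Then slide that turntable across the desk, upright and without lifting it, fully into the wooden repair bay so that no part of its base sticks out of the mouth, and leave the other two turntables and the other things on the desk where they are.

Things in the scene. Friction and masses are not known exactly. Their poses are not given: they have to be found in the camera images.
- bay: The repair bay: three low light-wood rails (12 mm thick, 22 mm high) fixed on the desk in a U, with a grey cloth patch flush with the desk between them. Inside it is 130 mm wide (its x) and 125 mm deep (its y); the open mouth is on its -y side, the back rail on its +y side. Origin: on the desk, at the centre of the inside. There is no floor or sill: a turntable slides in along +y.
- turntable_a: One of three like turntables, loose, 0.5 to 0.8 kg: round dark-steel base 96 mm across, 14 mm high; 28 mm thick column; aluminium disc 72 mm across, its top 36 mm up; finger pin up to 56 mm. Origin: centre of the underside, z up. A few newtons slide it. Any of them can stand in any place. The bad one cannot be told by looking (its disc rides 0.05 mm low, too little to measure), only by spinning.
- disc_a (a joint): Angle (rad) of the disc of turntable_a on its vertical bearing, 0 at the start, counter-clockwise from above positive, unlimited (keeps counting over whole turns). A good disc, pushed at about 0.1 m/s on the pin, coasts on for several seconds; the bad one takes about 1.2 N at the pin to turn and stops as soon as nothing pushes it.
- pin_a (a point): Top centre of the black finger pin of turntable_a: 10 mm across, 20 mm tall (36 to 56 mm above the desk), standing on the disc 26 mm from its axis. It turns with the disc.
- turntable_b: One of three like turntables, loose, 0.5 to 0.8 kg: round dark-steel base 96 mm across, 14 mm high; 28 mm thick column; aluminium disc 72 mm across, its top 36 mm up; finger pin up to 56 mm. Origin: centre of the underside, z up. A few newtons slide it. Any of them can stand in any place. The bad one cannot be told by looking (its disc rides 0.05 mm low, too little to measure), only by spinning.
- disc_b (a joint): Angle (rad) of the disc of turntable_b on its vertical bearing, 0 at the start, counter-clockwise from above positive, unlimited (keeps counting over whole turns). A good disc, pushed at about 0.1 m/s on the pin, coasts on for several seconds; the bad one takes about 1.2 N at the pin to turn and stops as soon as nothing pushes it.
- pin_b (a point): Top centre of the black finger pin of turntable_b: 10 mm across, 20 mm tall (36 to 56 mm above the desk), standing on the disc 26 mm from its axis. It turns with the disc.
- turntable_c: One of three like turntables, loose, 0.5 to 0.8 kg: round dark-steel base 96 mm across, 14 mm high; 28 mm thick column; aluminium disc 72 mm across, its top 36 mm up; finger pin up to 56 mm. Origin: centre of the underside, z up. A few newtons slide it. Any of them can stand in any place. The bad one cannot be told by looking (its disc rides 0.05 mm low, too little to measure), only by spinning.
- disc_c (a joint): Angle (rad) of the disc of turntable_c on its vertical bearing, 0 at the start, counter-clockwise from above positive, unlimited (keeps counting over whole turns). A good disc, pushed at about 0.1 m/s on the pin, coasts on for several seconds; the bad one takes about 1.2 N at the pin to turn and stops as soon as nothing pushes it.
- pin_c (a point): Top centre of the black finger pin of turntable_c: 10 mm across, 20 mm tall (36 to 56 mm above the desk), standing on the disc 26 mm from its axis. It turns with the disc.
- petri: Bystander: covered glass petri dish, 96 mm across, 18 mm high, loose. Origin: centre of its underside.
- jar: Bystander: small jar, 36 mm across, 50 mm high, loose. Origin: centre of its underside.
- slidebox: Bystander: closed slide box, 57 mm (its x) by 87 mm (its y), 30 mm high, loose. Origin: centre of its underside.
- eyepiece: Bystander: dark-steel microscope eyepiece standing upright, 36 mm across, 45 mm high, loose. Origin: centre of its underside.
There are look-alikes about, which are no part of the job. What is shaped like the bay but orange or purple is not meant.

How it is judged (in metres and radians):
On the way:
1. the discs of all three turntables have been turned (each by more than 0.5 rad) while every turntable still stands where it was (within 25 mm) ((value of joint disc_a above 0.5 rad or value of joint disc_a below -0.5 rad) and (value of joint disc_b above 0.5 rad or value of joint disc_b below -0.5 rad) and (value of joint disc_c above 0.5 rad or value of joint disc_c below -0.5 rad) and distance of each of turntable_a, turntable_b, turntable_c from where it was at the start of the episode below 0.025 m), for 0.1 s.
At the end, for the whole second after the job is handed in: The turntable with the dragging bearing stands upright and at rest on the desk between the rails of the bay, its base wholly inside (at most about 3 mm past the mouth line); the two good turntables are within 25 mm of where they started, and the petri dish, jar, slide box and eyepiece within 20 mm (((z of pin_a in the frame of turntable_a below 0.055975 m and (x of turntable_a in the frame of bay between -0.03 and 0.03 m and y of turntable_a in the frame of bay between -0.017 and 0.025 m and angle between turntable_a's own z axis and vertical below 0.1 rad and height (world z) of turntable_a below 0.01 m and linear speed of turntable_a below 0.02 m/s)) or (z of pin_a in the frame of turntable_a above 0.055975 m and distance of turntable_a from where it was at the start of the episode below 0.025 m)) and ((z of pin_b in the frame of turntable_b below 0.055975 m and (x of turntable_b in the frame of bay between -0.03 and 0.03 m and y of turntable_b in the frame of bay between -0.017 and 0.025 m and angle between turntable_b's own z axis and vertical below 0.1 rad and height (world z) of turntable_b below 0.01 m and linear speed of turntable_b below 0.02 m/s)) or (z of pin_b in the frame of turntable_b above 0.055975 m and distance of turntable_b from where it was at the start of the episode below 0.025 m)) and ((z of pin_c in the frame of turntable_c below 0.055975 m and (x of turntable_c in the frame of bay between -0.03 and 0.03 m and y of turntable_c in the frame of bay between -0.017 and 0.025 m and angle between turntable_c's own z axis and vertical below 0.1 rad and height (world z) of turntable_c below 0.01 m and linear speed of turntable_c below 0.02 m/s)) or (z of pin_c in the frame of turntable_c above 0.055975 m and distance of turntable_c from where it was at the start of the episode below 0.025 m)) and distance of each of petri, jar, slidebox, eyepiece from where it was at the start of the episode below 0.02 m); the robot touches nothing.
It fails at once if a good turntable is shifted more than 25 mm ((z of pin_a in the frame of turntable_a above 0.055975 m and distance of turntable_a from where it was at the start of the episode above 0.025 m) or (z of pin_b in the frame of turntable_b above 0.055975 m and distance of turntable_b from where it was at the start of the episode above 0.025 m) or (z of pin_c in the frame of turntable_c above 0.055975 m and distance of turntable_c from where it was at the start of the episode above 0.025 m)).
It fails at once if a turntable is lifted more than 15 mm off the desk or tipped more than 0.3 rad (height (world z) of any of turntable_a, turntable_b, turntable_c above 0.015 m or angle between any of turntable_a, turntable_b, turntable_c's own z axis and vertical above 0.3 rad).
It fails at once if the petri dish, jar, slide box or eyepiece is shifted more than 20 mm (distance of any of petri, jar, slidebox, eyepiece from where it was at the start of the episode above 0.02 m).
It also fails if it takes over 72 s, if anything falls off the work surface, if the arm or the gripper's body presses on something with over 40 N, if the wrist force passes 120 N, or if a joint passes its speed limit or range.

### The arm

A 6-joint arm with a two-finger parallel gripper is mounted at the origin on the work surface. World frame = base frame: x ahead of the robot, y to its left, z up, the work surface at z = 0. Lengths are in mm, angles in rad, forces in N, time in s.
With the tool pointing down it reaches from about 300 to 775 mm from the base axis. Payload 14.6 kg.
Tool frame: the origin (TCP) lies midway between the tips of the shut fingers; the grasp point (between the pads) lies 19 mm behind it; z points along the fingers, y is the direction in which the jaws open and shut (so a half turn about z gives the same grasp; the last joint's range is limited). The gripper opens to 94 mm and grips with 3 to 60 N. Pads are 16 mm wide; open, the fingers measure 119 mm over their backs; the gripper's body (75 mm by 177 mm) begins 78 mm behind the grasp point.
Start: joints at [1.095, 0.3, 1.521, -0, 1.321, -0.067], TCP at [218.626, 504.67, 205.446] pointing down, gripper open.
Joint ranges: [-3.03, 3.03], [-0.79, 2.21], [0.23, 2.52], [-1.04, 4.18], [0, 3.07], [-2.55, 2.55]. Speed limits (rad/s): [2.22, 2.22, 2.57, 3.14, 3.14, 3.14].

### API

Orientations are given as [roll, pitch, yaw] about the fixed x, y, z axes, in that order (R = Rz(yaw) Ry(pitch) Rx(roll)).
In Python, from cell import manip, camera gives the robot as it stands. The module is installed in compiled form; this text tells all that it offers.
- The arm moves only by the tool jog_arm, never from a script. Its argument "commands" is a list of rows, each a list of 7 numbers: the shift along the world's x, y, z in units of 1 m (1.0 is 1 m), then the turn, a rotation vector about the world's x, y, z in units of 120 degrees (1.0 is 120 degrees), then the opening, from 0 (shut) to 1 (fully open). In form: [[x, y, z, ax, ay, az, grip], ...]. A call has exactly 10 rows; each row is the pose to reach, as a shift and turn from the pose commanded when the call began; what a row does not reach only later rows make up. A row lasts 1/8 s, in which the tool goes at most 62.5 mm and 10.7 degrees, less where a joint would pass 70% of its speed; a pose out of reach is approached as far as the arm can. A call with a number of a shift or a turn outside -1 to 1 is refused whole. A call with a gripper value outside its range is refused whole. The fingers move at their own pace and stop on an object; "grip_force" is the grip in N (left out, the last holds). Time passes only in rows, so rows that repeat a pose let the fingers close, or fill a call up. It gives the time, the measured TCP pose, the force and the opening at its end, in the units of the state.
- manip.read_state(): the state, without advancing time (a new reading comes with each control period).
- camera(name): name is "side" or "top" or "wrist"; returns a dict with "pixels" (480x640x3 uint8, blue, green, red), "vertical_fov" (degrees; the focal length in pixels is half the picture's height over the tangent of half this angle, whatever the lens; pixels are square), "cx", "cy" (the principal point, pixels), "rvec" (rotation vector, rad) and "tvec" (3), from world to camera coordinates, as OpenCV has them. Camera axes: x right, y down, z forward; pixel columns grow to the right and rows downward; lengths in mm; the calibration is good to about 2 mm. A picture is of the moment at which its call begins. There is no depth.
- manip.sign_off(): hands the job in, once; it reports no verdict.
The state is a dict: "clock": time; "joints": joint angles; "qd": joint speeds; "effort": joint torques, N m; "eef_pos": TCP position; "eef_rot": TCP orientation; "wrist_force": force on the tool from outside, world axes, zero at the start; "moment": the same for the moment, N m; "finger_gap": finger opening in mm.
Only numpy, scipy, OpenCV 4.12 (cv2) and the standard library are available. Lean on these libraries where they do the work, as an engineer would, in place of code of your own. Each camera call takes 0.05 s, during which the arm holds its last target.

## Working session

There is one attempt and no reset: what is moved stays moved. The work goes in short steps, Python scripts to look and compute and a tool call to move; the robot and the scene stay as the last step left them, time stands still between calls to the robot, and variables do not carry over. Pictures are saved under pics/ and viewed, and the job is handed in when it is done.

Besides the shell and the picture viewer there is one more tool, called as name(argument=value, ...) on one line, values as JSON. jog_arm: Moves the arm, as the interface text tells. Its arguments: {"type":"object","properties":{"commands":{"type":"array","items":{"type":"array","items":{"type":"number"}}},"grip_force":{"type":"number"}},"required":["commands"]}

```bash
mkdir -p pics
cat > h.py <<'E'
import numpy as np, cv2
from cell import manip, camera
def cam(n):
    c=camera(n); p=np.array(c["pixels"],dtype=np.uint8); h=p.shape[0]
    f=h/2/np.tan(np.radians(c["vertical_fov"])/2)
    R=cv2.Rodrigues(np.array(c["rvec"],float))[0]; t=np.array(c["tvec"],float).ravel()
    return dict(p=p,f=f,cx=c["cx"],cy=c["cy"],R=R,t=t)
def ray(c,u,v,z):
    d=c['R'].T@np.array([(u-c['cx'])/c['f'],(v-c['cy'])/c['f'],1]); o=-c['R'].T@c['t']
    return o+d*(z-o[2])/d[2]
def proj(c,P):
    q=c['R']@np.array(P,float)+c['t']; return q[:2]/q[2]*c['f']+[c['cx'],c['cy']]
E
python3 - <<'E'
from h import *
for n in("top","side","wrist"):
    c=cam(n); cv2.imwrite(f"pics/{n}0.png",c['p']); print(n,c['f'],c['cx'],c['cy'],-c['R'].T@c['t'],c['R'].round(2).tolist())
s=manip.read_state();print(s)
E
```

```text
top 599.4848728295535 325.05551718198393 244.04474262291436 [ 292.12832972   74.90213351 1559.19001654] [[-0.01, -1.0, -0.01], [-0.98, 0.02, -0.18], [0.18, 0.01, -0.98]]
side 479.8197470652957 318.9877733632258 240.4305783191193 [ 306.14386415 -832.48753378  834.88665012] [[0.97, -0.23, 0.02], [-0.13, -0.62, -0.77], [0.19, 0.75, -0.64]]
wrist 348.34912871693444 320.79374408333126 241.99011125984984 [144.7607711  536.62725333 383.31595337] [[0.4, 0.92, -0.0], [0.88, -0.38, 0.28], [0.25, -0.11, -0.96]]
{'clock': 0.15, 'joints': array([ 1.09539622e+00,  3.00352846e-01,  1.52140262e+00, -2.71007465e-06,
        1.32068842e+00, -6.66129564e-02]), 'qd': array([ 0.00235784, -0.00376167, -0.00218175,  0.00022191, -0.0023023 ,
       -0.00048082]), 'effort': array([-3.87127693e-04, -5.31956649e+01, -3.52824783e+01,  7.07402732e-02,
        2.35302653e-02, -7.24056736e-05]), 'eef_pos': array([218.54906911, 504.51451462, 205.02669348]), 'eef_rot': array([-3.14074314e+00, -5.40415067e-05,  2.73280615e+00]), 'wrist_force': array([ 0.35267374, -0.09969233,  0.80386247]), 'moment': array([ 0.04231916, -0.0218866 , -0.02809619]), 'finger_gap': 93.93562359881471}
```

View pics/top0.png

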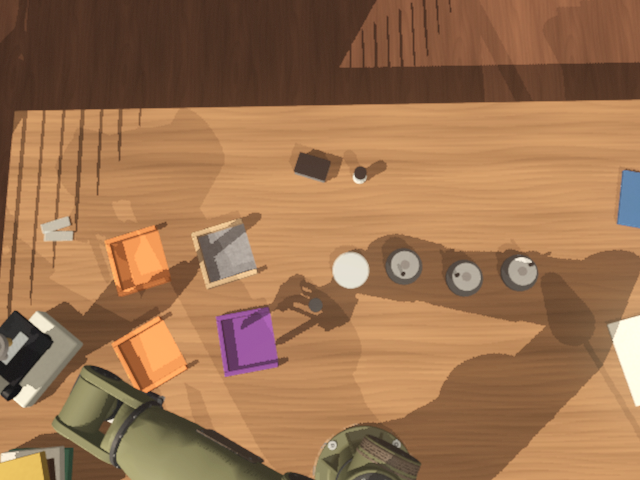

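View pics/side0.png

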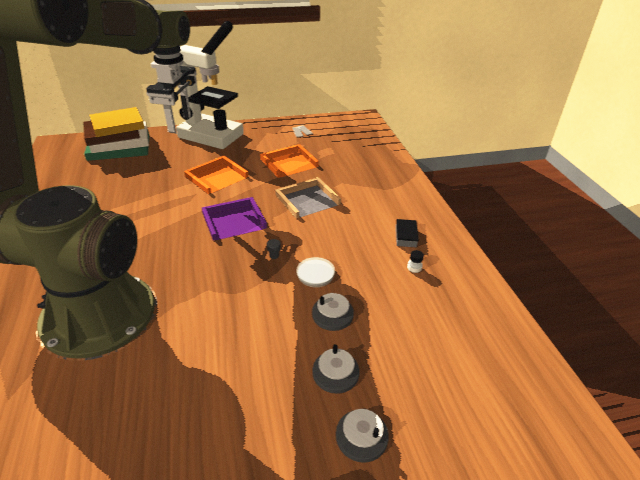

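View pics/wrist0.png

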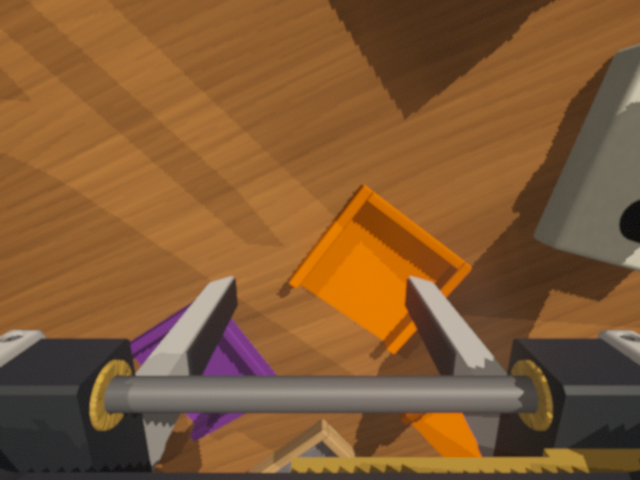

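Run:
```python
from h import *
c=cam("top")
cr=c['p'][150:390,180:560]; cv2.imwrite("pics/topz.png",cv2.resize(cr,None,fx=2.1,fy=2.1,interpolation=cv2.INTER_CUBIC))
s=cam("side"); cr=s['p'][170:330,180:460]; cv2.imwrite("pics/sidez.png",cv2.resize(cr,None,fx=2.8,fy=2.8,interpolation=cv2.INTER_CUBIC))
for n,u,v,z in [("t1",404,265,36),("t2",464,276,36),("t3",520,271,36),("petri",350,269,18),("eye",316,304,45),("jar",360,175,50),("box",313,166,30),("bay",225,252,0)]:
    print(n,ray(c,u,v,z).round(0))
```

```text
t1 [ 520. -115.   36.]
t2 [ 490. -267.   36.]
t3 [ 501. -410.   36.]
petri [515.  23.  18.]
eye [423. 112.  45.]
jar [758.  -7.  50.]
box [791. 116.  30.]
bay [568. 352.   0.]
```

View pics/topz.png

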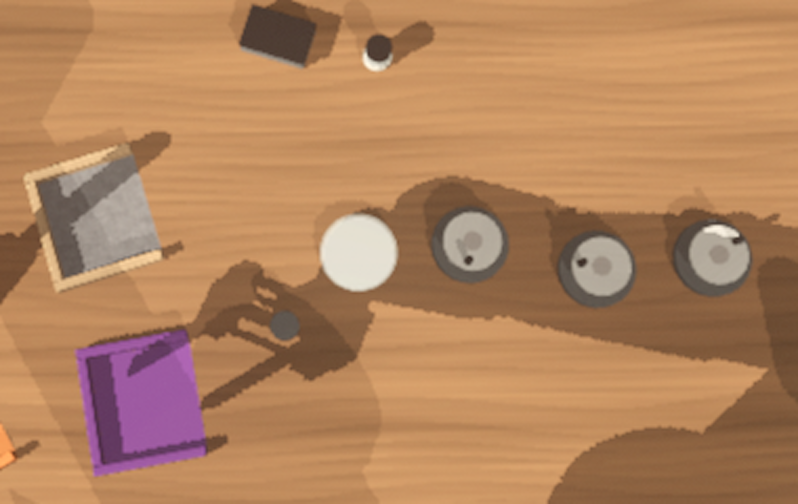

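View pics/sidez.png

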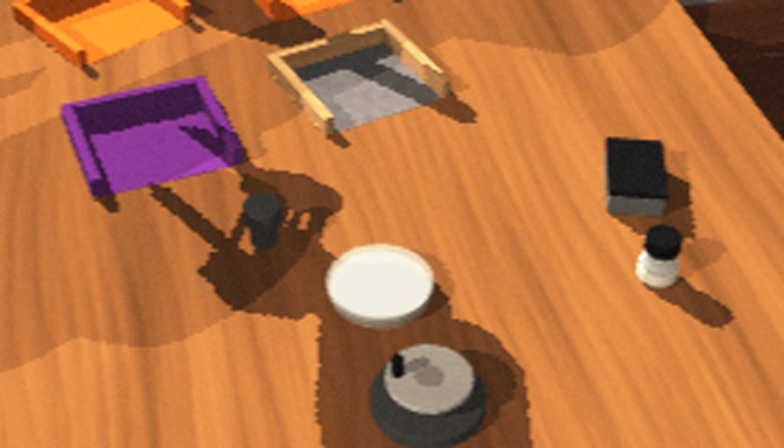

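The picture shows the three turntables at about (404,265), (464,277) and (520,271) px. The wooden bay is at (225,252) with its mouth to the right (-y), and the petri dish and eyepiece stand between. I'll swing over to the turntables for a closer wrist view.

jog_arm(commands=[[0.2, -0.35, 0, 0, 0, -0.4, 0], [0.2, -0.35, 0, 0, 0, -0.4, 0], [0.2, -0.35, 0, 0, 0, -0.4, 0], [0.2, -0.35, 0, 0, 0, -0.4, 0], [0.2, -0.35, 0, 0, 0, -0.4, 0], [0.2, -0.35, 0, 0, 0, -0.4, 0], [0.23, -0.75, 0, 0, 0, -0.8, 0], [0.23, -0.75, 0, 0, 0, -0.8, 0], [0.23, -0.75, 0, 0, 0, -0.8, 0], [0.23, -0.75, 0, 0, 0, -0.8, 0]])

```text
clock: 1.5
eef_pos: [430.3, -71.7, 205.7]
eef_rot: [3.141, -0.0, 1.139]
wrist_force: [1.5, 0.1, 0.2]
finger_gap: 0.6
```

jog_arm(commands=[[0.0, 0, 0.0, 0, 0, 0, 0], [0.0, 0, 0, 0, 0, 0, 0], [0, 0, 0, 0, 0, 0, 0], [0, 0, 0, 0, 0, 0, 0], [0, 0, 0, 0, 0, 0, 0], [0, 0, 0, 0, 0, 0, 0], [0, 0, 0, 0, 0, 0, 0], [0, 0, 0, 0, 0, 0, 0], [0, 0, 0, 0, 0, 0, 0], [0, 0, 0, 0, 0, 0, 0]])

```text
clock: 2.75
eef_pos: [430.4, -69.6, 205.4]
eef_rot: [-3.142, 0.0, 1.145]
wrist_force: [-0.6, 0.0, 0.1]
finger_gap: 0.3
```

Run:
```python
from h import *
c=cam("wrist"); cv2.imwrite("pics/w1.png",c['p']); s=manip.read_state(); print(s['clock'],s['eef_pos'],s['eef_rot'],s['joints'])
```

```text
2.8 [430.42432692 -69.60292226 205.43820243] [-3.14157237e+00 -5.94402790e-06  1.14497199e+00] [-2.44366630e-01  4.26412780e-02  1.82243907e+00  9.93417998e-06
  1.27653119e+00  1.81454824e-01]
```

View pics/w1.png

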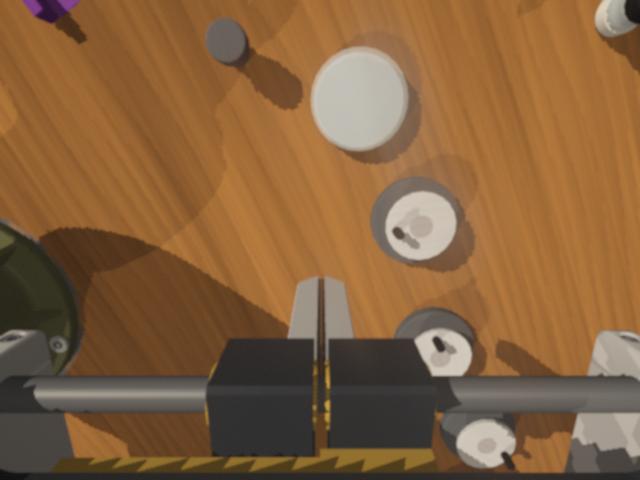

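Run:
```python
from h import *
c=cam("wrist"); cv2.imwrite("pics/w1z.png",cv2.resize(c['p'][160:480,350:560],None,fx=1.87,fy=1.87,interpolation=cv2.INTER_CUBIC))
g=c['p'].max(2); hsv=cv2.cvtColor(c['p'],cv2.COLOR_BGR2HSV)
m=((hsv[...,1]<60)&(hsv[...,2]>140)).astype(np.uint8)
for k in cv2.findContours(m,0,2)[0]:
    if cv2.contourArea(k)>800:
        k=cv2.convexHull(k)
        pts=np.array([ray(c,*p[0],36)[:2] for p in k],np.float32); (x,y),r=cv2.minEnclosingCircle(pts); print(k.reshape(-1,2).mean(0),x,y,r)
for z in(36,56):
  for n,u,v in(("p1",398,233),("p2",437,342),("p3",508,461)): print(z,n,ray(c,u,v,z).round(1))
```

```text
[485.04 442.84] 499.89691162109375 -409.80267333984375 38.85782241821289
[596.69230769 433.23076923] 643.7608642578125 -459.878662109375 54.607261657714844
[617.07692308 346.61538462] 679.2360229492188 -352.505859375 42.610328674316406
[446.28571429 344.9047619 ] 490.72760009765625 -266.5126647949219 37.670623779296875
[338.08333333 305.        ] 407.0419921875 -163.65411376953125 38.25202941894531
[306.9 300.9] 372.2992858886719 -148.02284240722656 39.022525787353516
[421.52777778 222.91666667] 521.71630859375 -113.8381576538086 37.12500762939453
[362.64285714  99.54761905] 511.7327575683594 22.60038185119629 44.88823699951172
36 p1 [ 498.6 -111.3   36. ]
36 p2 [ 493.2 -248.7   36. ]
36 p3 [ 518.7 -447.9   36. ]
56 p1 [ 496.6 -104.7   56. ]
56 p2 [ 491.5 -234.2   56. ]
56 p3 [ 515.5 -422.    56. ]
```

View pics/w1z.png

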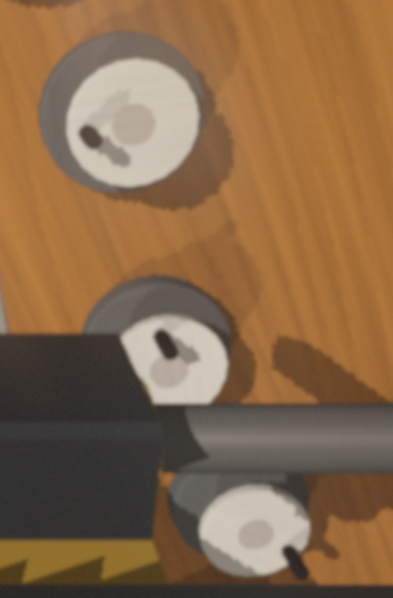

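The wrist view shows the disc centres at about (522,-114), (490,-266) and (500,-410) mm, and these agree with the top view. First push: turntable 1, its pin counter-clockwise along -y.

jog_arm(commands=[[0.07, -0.008, -0.06, 0, 0, 0.2, 0], [0.07, -0.008, -0.06, 0, 0, 0.2, 0], [0.07, -0.008, -0.12, 0, 0, 0.2, 0], [0.07, -0.008, -0.163, 0, 0, 0.2, 0], [0.07, -0.008, -0.163, 0, 0, 0.2, 0], [0.07, -0.02, -0.163, 0, 0, 0.2, 0], [0.07, -0.033, -0.163, 0, 0, 0.2, 0], [0.07, -0.046, -0.163, 0, 0, 0.2, 0], [0.07, -0.05, -0.11, 0, 0, 0.2, 0], [0.07, -0.1, -0.07, 0, 0, 0.2, 0]])

```text
clock: 4.1
eef_pos: [500.8, -168.5, 137.1]
eef_rot: [3.14, 0.0, 1.566]
wrist_force: [0.4, -0.7, -0.0]
finger_gap: 0.4
```

```bash
cat > seq.py <<'E'
from h import *
import sys
def seq(name,x,y,n=10,skip=1,hw=60):
    # rectified crops around turntable at z=46, 0.1s apart
    tiles=[]
    for i in range(n):
        c=cam("wrist")
        if i%skip: continue
        u,v=proj(c,(x,y,36)); u,v=int(u),int(v)
        pad=cv2.copyMakeBorder(c['p'],hw,hw,hw,hw,cv2.BORDER_CONSTANT)
        v=min(max(v,0),479);u=min(max(u,0),639)
        tiles.append(cv2.resize(pad[v:v+2*hw,u:u+2*hw],(190,190)))
    while len(tiles)%4: tiles.append(tiles[0]*0)
    cv2.imwrite(name,np.vstack([np.hstack(tiles[i:i+4]) for i in range(0,len(tiles),4)]))
    print(manip.read_state()['clock'],c['p'].shape)
E
python3 -c "
from seq import *
seq('pics/s1.png',521,-114,8)
c=cam('wrist');cv2.imwrite('pics/s1f.png',c['p'])"
```

```text
4.5 (480, 640, 3)
```

View pics/s1.png

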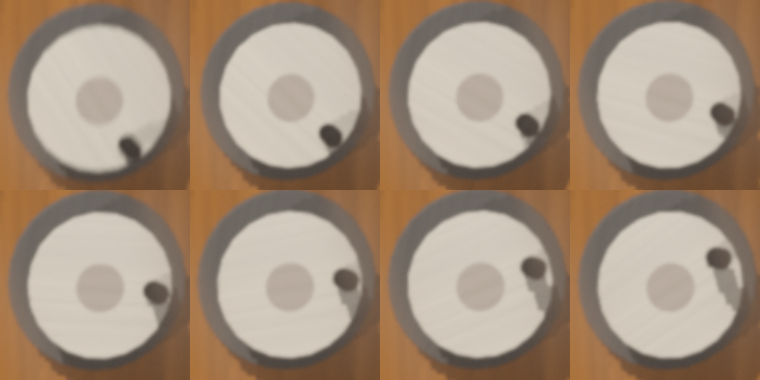

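View pics/s1f.png

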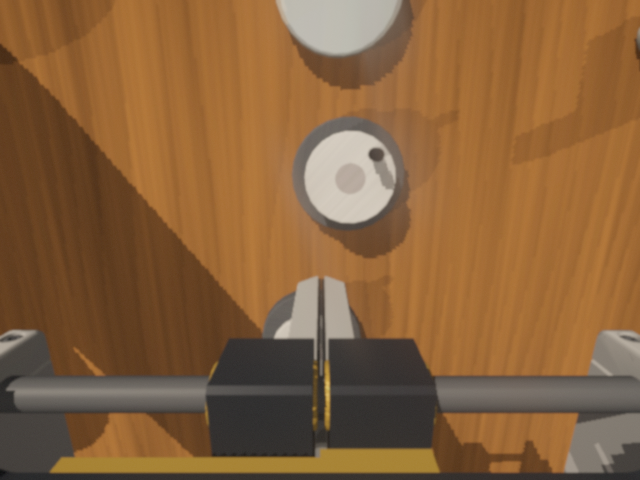

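Turntable 1 coasts freely. The pin sweeps steadily through all the frames, about 0.2 rad per 0.05 s, so it is good. Next is turntable 2: its pin is pushed along +x.

jog_arm(commands=[[-0.042, -0.075, -0.03, 0, 0, 0, 0], [-0.042, -0.075, -0.03, 0, 0, 0, 0], [-0.042, -0.075, -0.093, 0, 0, 0, 0], [-0.042, -0.075, -0.093, 0, 0, 0, 0], [-0.042, -0.075, -0.093, 0, 0, 0, 0], [-0.03, -0.075, -0.093, 0, 0, 0, 0], [-0.018, -0.075, -0.093, 0, 0, 0, 0], [-0.006, -0.075, -0.093, 0, 0, 0, 0], [-0.006, -0.078, -0.04, 0, 0, 0, 0], [-0.006, -0.13, 0.0, 0, 0, 0, 0]])

```text
clock: 5.8
eef_pos: [495.8, -294.8, 134.8]
eef_rot: [3.141, 0.0, 1.568]
wrist_force: [0.5, -0.4, -0.9]
finger_gap: 0.6
```

```bash
python3 -c "
from seq import *
seq('pics/s2.png',490,-266,8)
c=cam('wrist');cv2.imwrite('pics/s2f.png',c['p'])"
```

```text
6.2 (480, 640, 3)
```

View pics/s2.png

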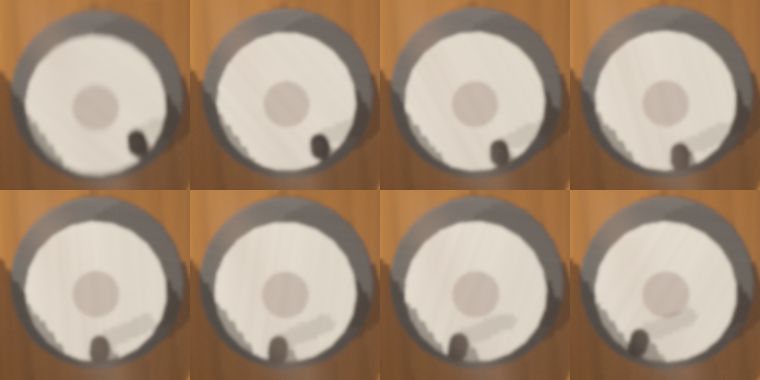

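View pics/s2f.png

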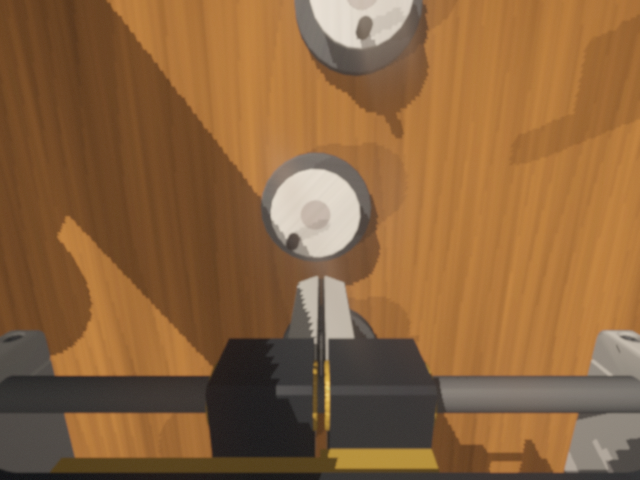

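Turntable 2 coasts too. Turntable 3 must be turned as well, with its pin pushed along +y.

jog_arm(commands=[[0.026, -0.165, -0.03, 0, 0, 0, 0], [0.026, -0.165, -0.03, 0, 0, 0, 0], [0.026, -0.165, -0.03, 0, 0, 0, 0], [0.026, -0.165, -0.093, 0, 0, 0, 0], [0.026, -0.165, -0.093, 0, 0, 0, 0], [0.026, -0.152, -0.093, 0, 0, 0, 0], [0.026, -0.14, -0.093, 0, 0, 0, 0], [0.026, -0.128, -0.093, 0, 0, 0, 0], [0.026, -0.116, -0.093, 0, 0, 0, 0], [0.026, -0.116, -0.04, 0, 0, 0, 0]])

```text
clock: 7.5
eef_pos: [519.3, -408.9, 90.6]
eef_rot: [-3.136, -0.005, 1.565]
wrist_force: [-0.3, -0.3, 0.4]
finger_gap: 0.5
```

jog_arm(commands=[[-0.03, -0.05, 0.06, 0, 0, 0, 0], [-0.05, -0.08, 0.06, 0, 0, 0, 0.5], [-0.05, -0.08, 0.06, 0, 0, 0, 1], [-0.05, -0.08, 0.06, 0, 0, 0, 1], [-0.05, -0.08, 0.06, 0, 0, 0, 1], [-0.05, -0.08, 0.06, 0, 0, 0, 1], [-0.05, -0.08, 0.06, 0, 0, 0, 1], [-0.05, -0.08, 0.06, 0, 0, 0, 1], [-0.05, -0.08, 0.06, 0, 0, 0, 1], [-0.05, -0.08, 0.06, 0, 0, 0, 1]])

```text
clock: 8.75
eef_pos: [470.4, -491.9, 152.6]
eef_rot: [-3.142, -0.0, 1.564]
wrist_force: [0.0, -0.8, 0.4]
finger_gap: 87.1
```

```bash
python3 -c "
from seq import *
seq('pics/s3.png',500,-410,8)
c=cam('wrist');cv2.imwrite('pics/s3f.png',c['p']);t=cam('top');cv2.imwrite('pics/t3.png',t['p'])"
```

```text
9.15 (480, 640, 3)
```

View pics/s3.png

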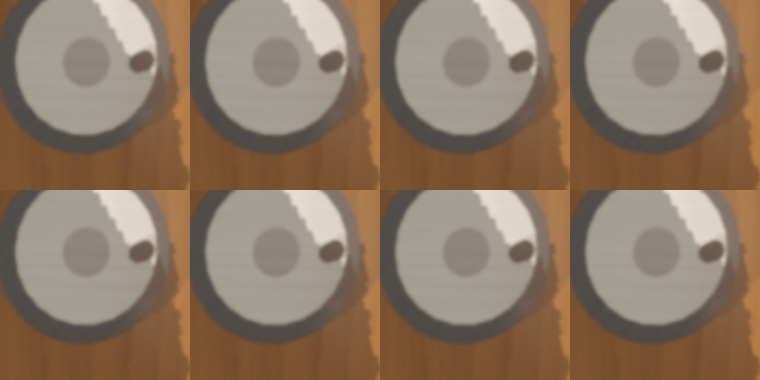

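View pics/s3f.png

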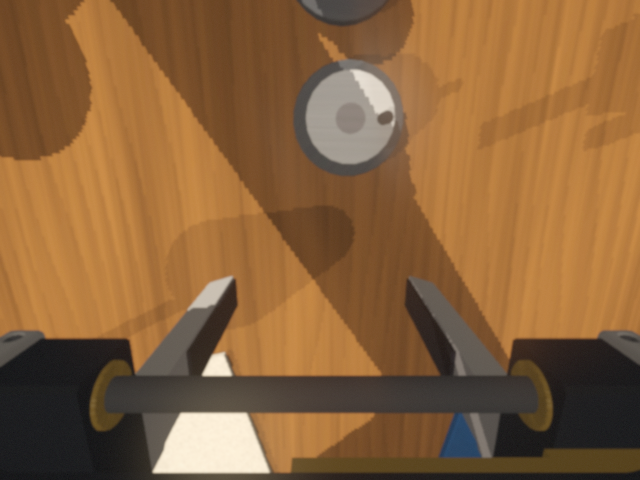

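View pics/t3.png

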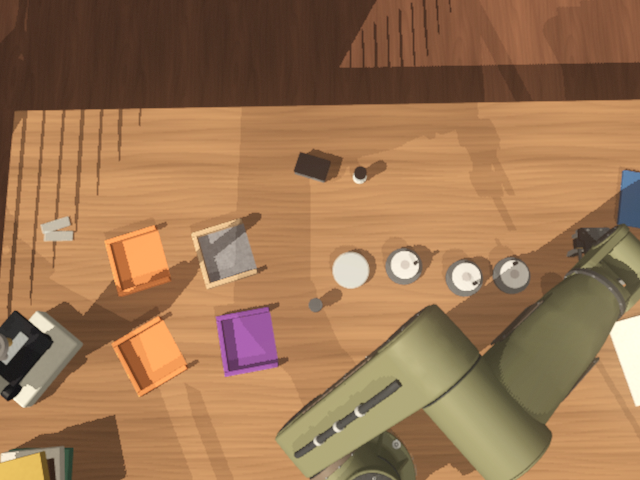

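Run:
```python
from h import *
c=cam("wrist"); hsv=cv2.cvtColor(c['p'],cv2.COLOR_BGR2HSV)
m=((hsv[...,1]<70)&(hsv[...,2]>110)).astype(np.uint8); m[200:]=0
for k in cv2.findContours(m,0,2)[0]:
    if cv2.contourArea(k)>800:
        k=cv2.convexHull(k); pts=np.array([ray(c,*p[0],36)[:2] for p in k],np.float32)
        (a,b),r=cv2.minEnclosingCircle(pts); print(cv2.fitEllipse(pts),a,b,r)
m=((hsv[...,2]<112)&(hsv[...,1]<60)).astype(np.uint8)
print(ray(c,385,118,46), manip.read_state()['eef_pos'])
t=cv2.imread('pics/t3.png'); a=cv2.imread('pics/top0.png')
cv2.imwrite('pics/cmp.png',np.hstack([cv2.resize(i[240:310,380:545],None,fx=2.4,fy=2.4,interpolation=2) for i in(a,t)]))
# base by dark
t0=cam("top")
for i in(a,t):
    h=cv2.cvtColor(i,cv2.COLOR_BGR2HSV); m=((h[...,1]<70)).astype(np.uint8); m[:,:380]=0; m[:,545:]=0; m[:240]=0;m[305:]=0
    for k in cv2.findContours(m,0,2)[0]:
        if cv2.contourArea(k)>300:
            (u,v),r=cv2.minEnclosingCircle(k); M=cv2.moments(k); print(u,v,r,ray(t0,u,v,20).round(1), ray(t0,M['m10']/M['m00'],M['m01']/M['m00'],25).round(1))
```

```text
((496.55548095703125, -390.51165771484375), (75.62769317626953, 78.40996551513672), 142.32693481445312) 496.65216064453125 -390.1888122558594 40.03276443481445
[ 520.47012144 -393.98937712   46.        ] [ 470.44331296 -491.9313492   152.6123519 ]
463.6826477050781 278.06585693359375 18.144149780273438 [ 486.5 -269.4   20. ] [ 486.6 -268.7   25. ]
518.8408813476562 272.31817626953125 18.356182098388672 [ 499.4 -412.2   20. ] [ 498.2 -410.6   25. ]
403.3999938964844 266.0 17.85395622253418 [ 520.3 -115.3   20. ] [ 519.3 -114.7   25. ]
463.8829650878906 277.8829650878906 18.537765502929688 [ 487.  -269.9   20. ] [ 486.5 -268.3   25. ]
510.9698791503906 275.2349548339844 18.716962814331055 [ 492.1 -391.4   20. ] [ 492. -390.   25.]
403.3909606933594 265.97210693359375 18.13056755065918 [ 520.4 -115.3   20. ] [ 519.4 -114.2   25. ]
```

View pics/cmp.png

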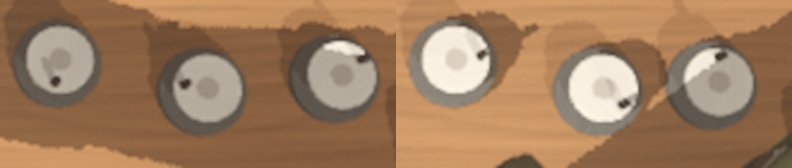

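Turntable 3 stands still with its pin at about (385,117) px, so it is the bad one. The pin push turned it, but also dragged it about 20 mm along +y. To be sure check 1 holds, I'll grip its disc, slide it back and twist the disc further. First I'll measure the bay.

Run:
```python
from h import *
c=cam("top"); i=c['p']; hsv=cv2.cvtColor(i,cv2.COLOR_BGR2HSV)
m=((hsv[...,1]<70)).astype(np.uint8); m2=m*0; m2[215:290,190:262]=m[215:290,190:262]
m2=cv2.morphologyEx(m2,2,np.ones((3,3)))
for k in cv2.findContours(m2,0,2)[0]:
    if cv2.contourArea(k)>300:
        pts=np.array([ray(c,*p[0],0)[:2] for p in k],np.float32); r=cv2.minAreaRect(pts); print("cloth",r,cv2.boxPoints(r).round(0).tolist())
s=cam("side"); cv2.imwrite('pics/bayz.png',np.hstack([cv2.resize(i[210:295,185:270],(400,400),interpolation=2),cv2.resize(s['p'][170:225,265:350],(400,259),interpolation=2) if 0 else cv2.resize(s['p'][165:235,270:350],(400,400),interpolation=2)]))
```

```text
cloth ((566.8404541015625, 346.897216796875), (126.17835235595703, 124.55442810058594), 16.896808624267578) [[488.0, 388.0], [525.0, 269.0], [645.0, 306.0], [609.0, 425.0]]
```

View pics/bayz.png

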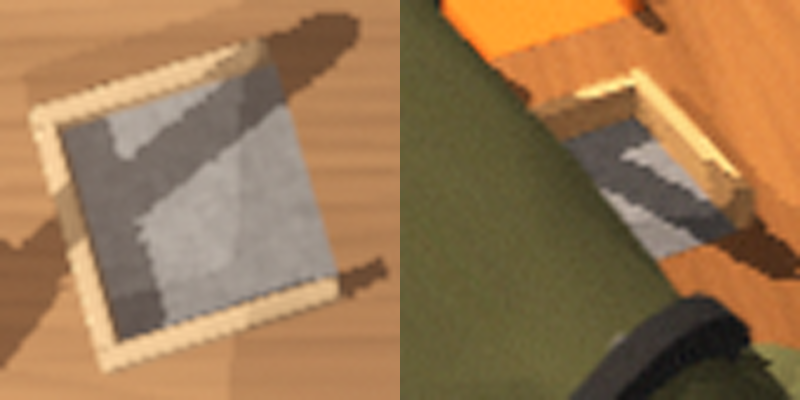

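jog_arm(commands=[[0.026, 0.1015, -0.03, 0, 0, -0.36, 1], [0.026, 0.1015, -0.03, 0, 0, -0.36, 1], [0.026, 0.1015, -0.03, 0, 0, -0.36, 1], [0.026, 0.1015, -0.04, 0, 0, -0.36, 1], [0.026, 0.1015, -0.05, 0, 0, -0.36, 1], [0.026, 0.1015, -0.05, 0, 0, -0.36, 1], [0.026, 0.1015, -0.09, 0, 0, -0.36, 1], [0.026, 0.1015, -0.11, 0, 0, -0.36, 1], [0.026, 0.1015, -0.127, 0, 0, -0.36, 1], [0.026, 0.1015, -0.127, 0, 0, -0.36, 1]])

```text
clock: 10.7
eef_pos: [496.1, -390.3, 24.8]
eef_rot: [-3.14, 0.0, 0.811]
wrist_force: [-0.1, 0.2, 0.7]
finger_gap: 94.3
```

Run:
```python
from h import *
c=cam("wrist"); cv2.imwrite("pics/w5.png",c['p']);s=cam("side"); cv2.imwrite("pics/s5.png",cv2.resize(s['p'][330:480,280:480],None,fx=3,fy=3)); s=manip.read_state(); print(s['clock'],s['eef_pos'],s['eef_rot'],s['wrist_force'])
```

```text
10.8 [ 496.77817737 -390.78727436   26.44375019] [ 3.14054952e+00 -3.05115016e-05  8.10264908e-01] [-0.43995892  0.22768577  0.32214056]
```

View pics/w5.png

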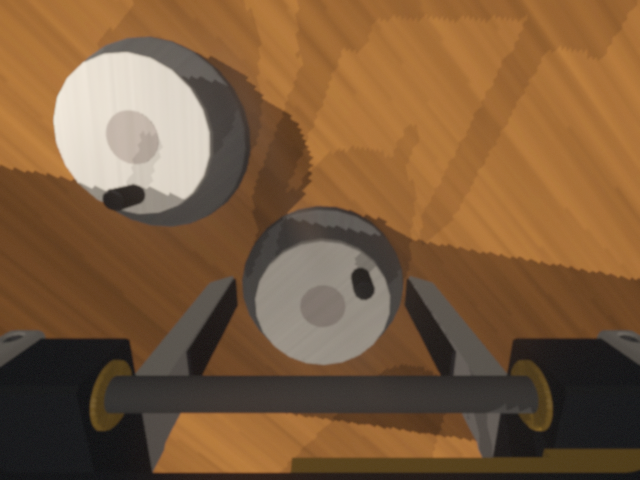

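View pics/s5.png

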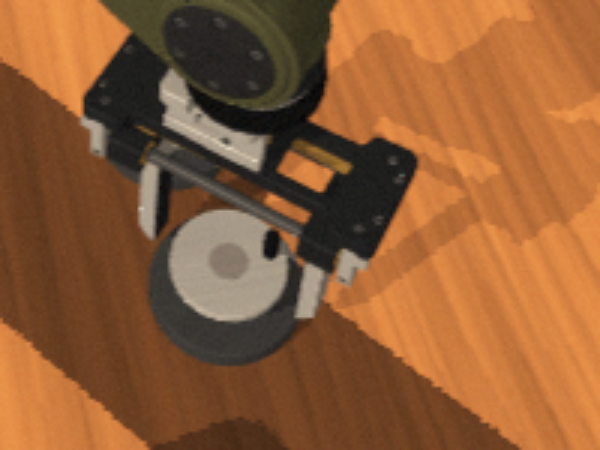

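The disc sits at (322,305), midway between the fingers. I'll close gently.

jog_arm(commands=[[0, 0, 0, 0, 0, 0, 0.72], [0, 0, 0, 0, 0, 0, 0.7], [0, 0, 0, 0, 0, 0, 0.6], [0, 0, 0, 0, 0, 0, 0.6], [0, 0, 0, 0, 0, 0, 0.6], [0.001, -0.005, 0, 0, 0, 0, 0.6], [0.002, -0.01, 0, 0, 0, 0, 0.6], [0.003, -0.014, 0, 0, 0, 0, 0.6], [0.003, -0.017, 0, 0, 0, 0, 0.6], [0.003, -0.017, 0, 0, 0, 0, 0.6]], grip_force=20)

```text
clock: 12.05
eef_pos: [499.6, -406.5, 26.0]
eef_rot: [-3.14, -0.001, 0.81]
wrist_force: [-1.8, 8.2, 9.5]
finger_gap: 71.4
```

Run:
```python
from h import *
c=cam("wrist"); cv2.imwrite("pics/w6.png",c['p']); s=manip.read_state(); print(s['clock'],s['eef_pos'],s['wrist_force'],s['finger_gap'])
```

```text
12.1 [ 499.64199066 -406.51592033   25.96648725] [-1.70325277  7.58316121  9.08336682] 71.21988858582861
```

View pics/w6.png

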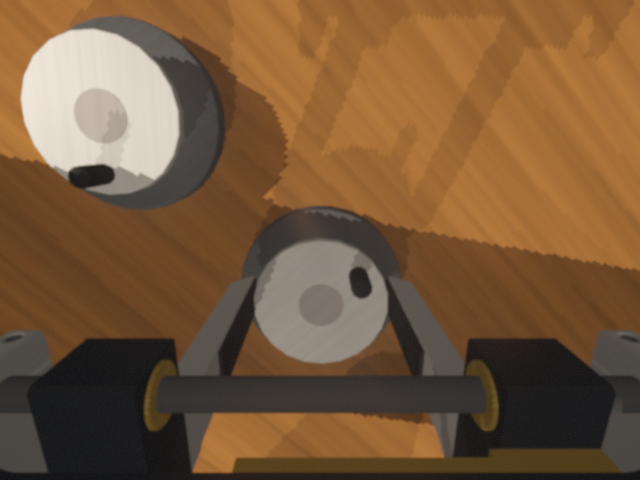

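jog_arm(commands=[[0, 0, 0, 0, 0, 0.06, 0.6], [0, 0, 0, 0, 0, 0.12, 0.6], [0, 0, 0, 0, 0, 0.18, 0.6], [0, 0, 0, 0, 0, 0.24, 0.6], [0, 0, 0, 0, 0, 0.3, 0.6], [0, 0, 0, 0, 0, 0.36, 0.6], [0, 0, 0, 0, 0, 0.42, 0.6], [0, 0, 0, 0, 0, 0.48, 0.6], [0, 0, 0, 0, 0, 0.5, 0.6], [0, 0, 0.001, 0, 0, 0.5, 0.6]])

```text
clock: 13.35
eef_pos: [498.5, -407.3, 26.2]
eef_rot: [-3.14, -0.002, 1.858]
wrist_force: [-2.8, 0.5, -3.7]
finger_gap: 70.7
```

Run:
```python
from h import *
c=cam("wrist"); cv2.imwrite("pics/w7.png",c['p']); s=manip.read_state(); print(s['clock'],s['eef_pos'],s['eef_rot'],s['wrist_force'],s['moment'],s['finger_gap'])
```

```text
13.4 [ 498.61740043 -407.25366005   26.09732324] [-3.14022226e+00 -1.48564586e-03  1.85700348e+00] [-5.32130708  0.30327961  0.92030719] [-0.0458529   0.99233649 -0.00223532] 71.26291888291419
```

View pics/w7.png

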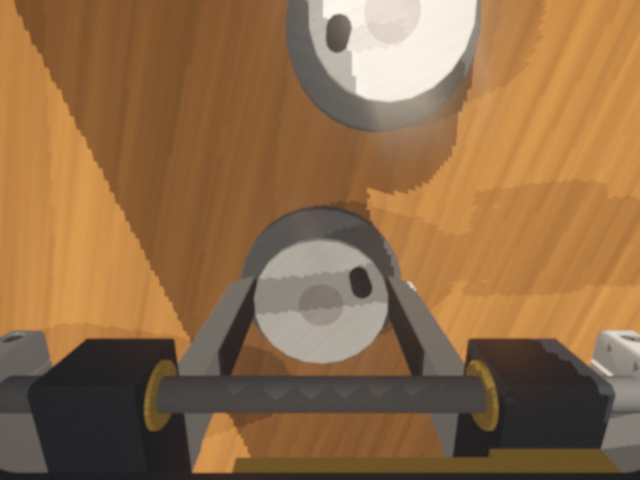

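The pin keeps its place relative to the fingers, so the disc turned with the grip, and the turntable is back at its start spot. Now I'll slide it out around the others.

jog_arm(commands=[[0.02, 0.002, 0, 0, 0, 0, 0.6], [0.042, 0.003, 0, 0, 0, 0, 0.6], [0.064, 0.005, 0, 0, 0, 0, 0.6], [0.081, 0.012, 0, 0, 0, 0, 0.6], [0.09, 0.03, 0, 0, 0, 0, 0.6], [0.1, 0.052, 0, 0, 0, 0, 0.6], [0.11, 0.075, 0, 0, 0, 0, 0.6], [0.12, 0.098, 0, 0, 0, 0, 0.6], [0.13, 0.122, 0, 0, 0, 0, 0.6], [0.141, 0.145, 0, 0, 0, 0, 0.6]])

```text
clock: 14.65
eef_pos: [641.0, -260.4, 26.2]
eef_rot: [-3.141, -0.001, 1.858]
wrist_force: [-0.2, -1.0, -6.0]
finger_gap: 71.2
```

Run:
```python
from h import *
c=cam("wrist"); cv2.imwrite("pics/w8.png",c['p']); s=manip.read_state(); print(s['clock'],s['eef_pos'],s['eef_rot'],s['wrist_force'],s['finger_gap'])
```

```text
14.7 [ 642.35191348 -257.35026628   26.22853213] [ 3.14127718e+00 -1.42364163e-03  1.85966283e+00] [ 1.22646213  4.32836239 -5.46334331] 71.28092359042056
```

View pics/w8.png

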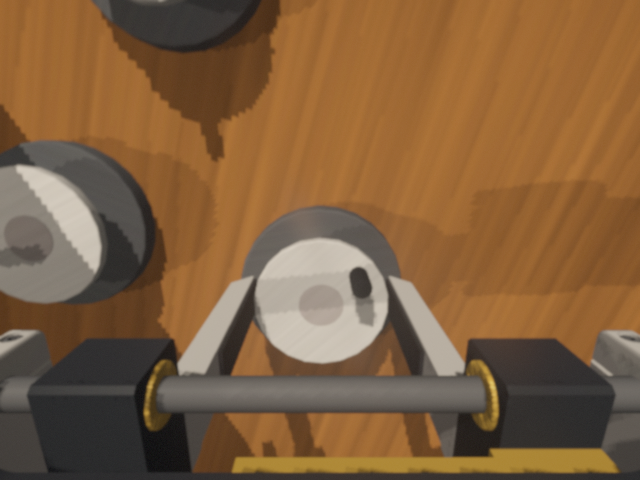

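jog_arm(commands=[[0.001, 0.022, -0.001, 0, 0, 0, 0.6], [0.002, 0.05, -0.001, 0, 0, 0, 0.6], [0.003, 0.078, -0.001, 0, 0, 0, 0.6], [0.004, 0.106, -0.001, 0, 0, 0, 0.6], [0.004, 0.134, -0.001, 0, 0, 0, 0.6], [0.006, 0.162, -0.001, 0, 0, 0, 0.6], [0.009, 0.19, -0.001, 0, 0, 0, 0.6], [0.012, 0.218, -0.001, 0, 0, 0, 0.6], [0.015, 0.246, -0.001, 0, 0, 0, 0.6], [0.018, 0.27, -0.001, 0, 0, 0, 0.6]])

```text
clock: 15.95
eef_pos: [658.7, 8.9, 26.1]
eef_rot: [3.141, 0.001, 1.857]
wrist_force: [0.3, -5.7, 0.6]
finger_gap: 71.6
```

Run:
```python
from h import *
c=cam("wrist"); cv2.imwrite("pics/w9.png",c['p']); s=manip.read_state(); print(s['clock'],s['eef_pos'],s['eef_rot'],s['wrist_force'],s['finger_gap'])
```

```text
16.0 [658.95315616  11.73035957  26.10657056] [ 3.14046010e+00 -1.85430149e-04  1.85903600e+00] [1.2355377  3.9891325  2.15295459] 71.30347124563109
```

View pics/w9.png

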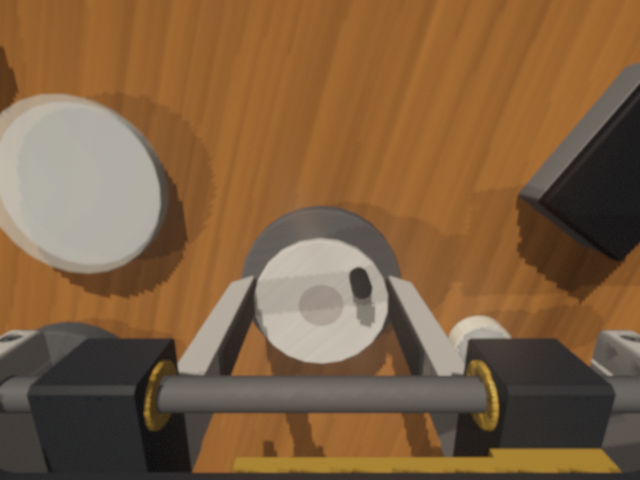

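jog_arm(commands=[[-0.004, 0.02, 0, 0, 0, 0, 0.6], [-0.01, 0.042, 0, 0, 0, 0, 0.6], [-0.015, 0.065, 0, 0, 0, 0, 0.6], [-0.02, 0.088, 0, 0, 0, 0, 0.6], [-0.026, 0.11, 0, 0, 0, 0, 0.6], [-0.031, 0.13, 0, 0, 0, 0, 0.6], [-0.032, 0.139, 0, 0, 0, 0, 0.6], [-0.032, 0.139, 0, 0, 0, 0, 0.6], [-0.032, 0.139, 0, 0, 0, 0, 0.6], [-0.032, 0.139, 0, 0, 0, 0, 0.6]])

```text
clock: 17.25
eef_pos: [626.5, 147.5, 26.1]
eef_rot: [3.141, -0.002, 1.857]
wrist_force: [-2.3, 7.7, 5.1]
finger_gap: 71.2
```

Run:
```python
from h import *
c=cam("wrist"); cv2.imwrite("pics/w10.png",c['p']); s=manip.read_state(); print(s['clock'],s['eef_pos'],s['eef_rot'],s['wrist_force'],s['finger_gap'])
hsv=cv2.cvtColor(c['p'],cv2.COLOR_BGR2HSV)
m=((hsv[...,1]<70)).astype(np.uint8); m[200:]=0
for k in cv2.findContours(m,0,2)[0]:
    if cv2.contourArea(k)>500: 
        r=cv2.minAreaRect(np.array([ray(c,*p[0],0)[:2] for p in k],np.float32)); print(cv2.boundingRect(k),r)
```

```text
17.3 [626.50980286 147.54453771  26.05289513] [ 3.14061907e+00 -2.08357889e-03  1.85702594e+00] [-2.23770349  8.28945634  5.08332541] 71.32048660170209
(192, 0, 254, 8) ((583.358642578125, 289.7303466796875), (129.0842742919922, 3.113347053527832), 16.38157081604004)
```

View pics/w10.png

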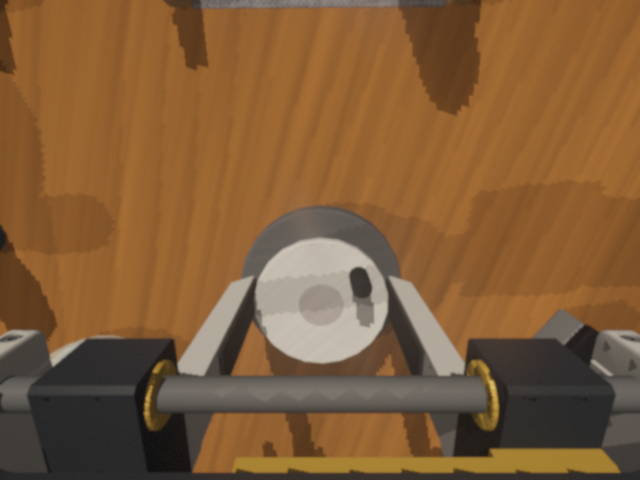

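The mouth line is at v≈7 between u=192 and 446. That is 129 mm wide and centred on the grip axis, which agrees with the top view. I'll advance along the bay axis.

jog_arm(commands=[[-0.005, 0.015, 0, 0, 0, 0, 0.6], [-0.01, 0.032, 0, 0, 0, 0, 0.6], [-0.015, 0.05, 0, 0, 0, 0, 0.6], [-0.02, 0.067, 0, 0, 0, 0, 0.6], [-0.025, 0.084, 0, 0, 0, 0, 0.6], [-0.029, 0.098, 0, 0, 0, 0, 0.6], [-0.031, 0.106, 0, 0, 0, 0, 0.6], [-0.031, 0.106, 0, 0, 0, 0, 0.6], [-0.031, 0.106, 0, 0, 0, 0, 0.6], [-0.031, 0.106, 0, 0, 0, 0, 0.6]])

```text
clock: 18.55
eef_pos: [595.7, 252.8, 26.0]
eef_rot: [3.141, -0.001, 1.857]
wrist_force: [-0.7, 2.2, 4.5]
finger_gap: 71.3
```

Run:
```python
from h import *
c=cam("wrist"); cv2.imwrite("pics/w11.png",c['p']); s=manip.read_state(); print(s['clock'],s['eef_pos'],s['eef_rot'],s['wrist_force'],s['finger_gap'])
```

```text
18.6 [595.6835577  252.85974927  26.02418563] [ 3.14060230e+00 -8.96634504e-04  1.85681741e+00] [-0.01271176  2.42264226  4.86992329] 71.27056948770625
```

View pics/w11.png

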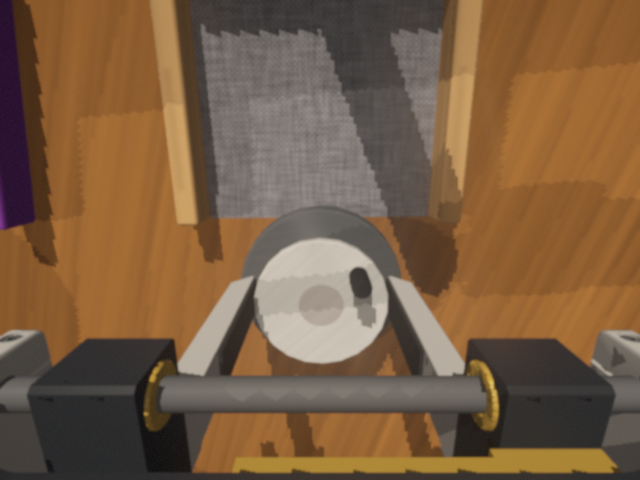

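Run:
```python
from h import *
c=cam("wrist"); a=ray(c,203,218,0);b=ray(c,431,217,0); m=(a+b)/2; d=(b-a)/np.linalg.norm(b-a); n=np.array([-d[1],d[0],0]); print(a,b,np.linalg.norm(b-a),m,n,m+n*62.5, m+n*65-manip.read_state()['eef_pos'])
```

```text
[517.46012586 268.29473336   0.        ] [648.20926693 307.26799805   0.        ] 136.43406191836857 [582.83469639 287.7813657    0.        ] [-0.28565641  0.9583321   0.        ] [564.9811706  347.67712195   0.        ] [-31.41819681  97.20623885 -26.04084046]
```

jog_arm(commands=[[-0.005, 0.015, 0, 0, 0, 0, 0.6], [-0.01, 0.032, 0, 0, 0, 0, 0.6], [-0.016, 0.05, 0, 0, 0, 0, 0.6], [-0.021, 0.067, 0, 0, 0, 0, 0.6], [-0.026, 0.083, 0, 0, 0, 0, 0.6], [-0.029, 0.094, 0, 0, 0, 0, 0.6], [-0.031, 0.1, 0, 0, 0, 0, 0.6], [-0.031, 0.1, 0, 0, 0, 0, 0.6], [-0.031, 0.1, 0, 0, 0, 0, 0.6], [-0.031, 0.1, 0, 0, 0, 0, 0.6]])

```text
clock: 19.9
eef_pos: [564.9, 352.3, 26.0]
eef_rot: [3.141, -0.0, 1.857]
wrist_force: [1.0, -1.3, 5.1]
finger_gap: 70.7
```

Run:
```python
from h import *
c=cam("wrist"); cv2.imwrite("pics/w12.png",c['p']); s=manip.read_state(); print(s['clock'],s['eef_pos'],s['eef_rot'],s['wrist_force'],s['finger_gap'])
```

```text
19.95 [564.91330883 352.32017168  26.04471357] [ 3.14071418e+00 -2.20216281e-04  1.85659848e+00] [ 0.74146486 -1.26423951  5.47430636] 71.30084516208602
```

View pics/w12.png

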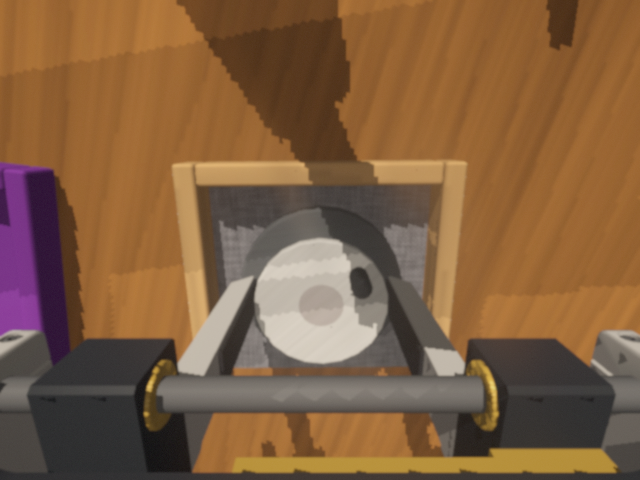

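It is inside, with the cloth visible both ahead of the base and at the mouth. I'll release, rise straight up and back off for a clear look.

jog_arm(commands=[[0, 0, 0, 0, 0, 0, 0.8], [0, 0, 0, 0, 0, 0, 0.88], [0, 0, 0, 0, 0, 0, 0.88], [0, 0, 0, 0, 0, 0, 0.88], [0, 0, 0.02, 0, 0, 0, 0.88], [0, 0, 0.06, 0, 0, 0, 0.88], [0, 0, 0.12, 0, 0, 0, 0.88], [0.02, -0.05, 0.16, 0, 0, 0, 0.88], [0.035, -0.1, 0.18, 0, 0, 0, 0.88], [0.035, -0.12, 0.18, 0, 0, 0, 0.88]])

```text
clock: 21.2
eef_pos: [600.7, 230.2, 209.1]
eef_rot: [3.137, 0.0, 1.855]
wrist_force: [-0.4, 0.8, 0.1]
finger_gap: 82.7
```

Run:
```python
from h import *
c=cam("wrist"); cv2.imwrite("pics/w13.png",c['p']);t=cam("top"); cv2.imwrite("pics/t13.png",t['p']); s=manip.read_state(); print(s['clock'],s['eef_pos'],s['finger_gap'])
```

```text
21.3 [599.4367677  231.13133729 206.32183344] 82.59045420816815
```

View pics/w13.png

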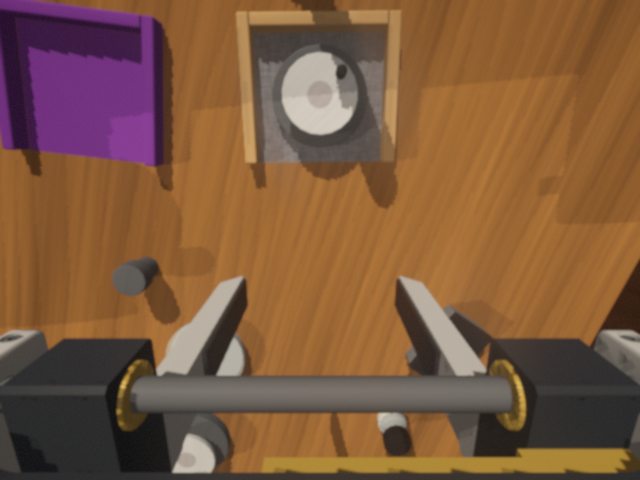

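View pics/t13.png

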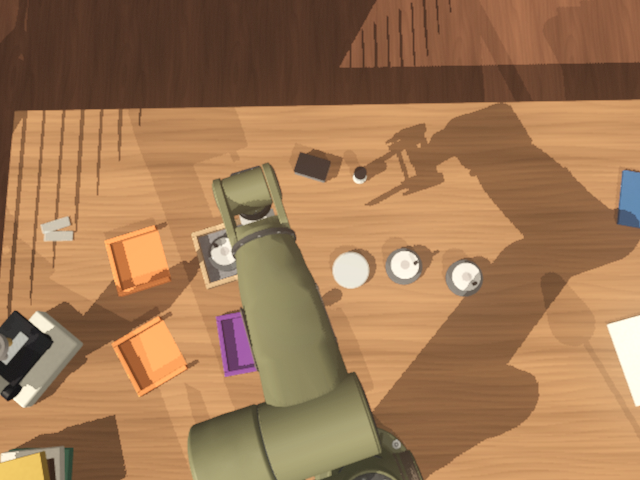

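Run:
```python
from h import *
c=cam("wrist"); a=ray(c,257,163,0);b=ray(c,384,162,0); m=(a+b)/2; d=(b-a)/np.linalg.norm(b-a); n=np.array([-d[1],d[0],0]); o=m+n*62.5
t=ray(c,320,93,36)-o; print(np.linalg.norm(b-a),o,"bay xy",t@d,t@n,"eyepiece",ray(c,132,278,45))
print(manip.read_state()['wrist_force']); manip.sign_off()
```

```text
136.93404838748862 [564.39022086 347.88405127   0.        ] bay xy 0.0818702257383741 2.408958758761422 eyepiece [425.52831744 122.13777703  45.        ]
[-0.39807504 -0.01298914 -0.31920541]
the job is handed in; nothing more can be done
```

The turntable with the dragging bearing is fully inside the wooden repair bay, and I handed the job in at about 21 s. I spun all three discs by their pins. The two nearer the petri dish coasted on; the farthest one (start about (500, -410) mm) stopped at once.

**First check (discs turned in place):** The pin push on the bad turntable also dragged it about 20 mm. I gripped its disc, slid it back to within about 3 mm of its start, and twisted the disc about 1 rad more so this check held. Only then did I slide it around the others into the bay.

**Last checks:**
- **In the bay:** The turntable's centre measured about x = 0 and y = +2 mm in the bay frame, so the base is about 17 mm inside the mouth line. It stands free of the gripper, with no contact force on the wrist.
- **Left in place:** The two good turntables, petri dish, jar and slide box sit at the same spots in the top view as at the start.
- **Did not fully agree:** The eyepiece was hidden by the arm in the last top picture. The wrist view put it about 10 mm from the first rough top reading, at (426, 122) against (423, 112). I take this as measuring error, since the arm never came near it. The bay mouth also measured 136 to 137 mm wide in the later wrist views, against the stated 130 mm.

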